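Reset and lock the eyelet press's air regulator

ROBOT

A 6-joint arm with a two-finger parallel gripper is mounted at the origin on the work surface. World frame = base frame: x ahead of the robot, y to its left, z up, the work surface at z = 0. Lengths are in m, angles in rad, forces in N, time in s.
With the tool pointing down it reaches from about 0.25 to 0.775 m from the base axis. Payload 4 kg.
Tool frame: the origin (TCP) lies between the finger pads, 19 mm behind the fingertips; this is the grasp point; z points along the fingers, y is the line along which they close (so a half turn about z gives the same grasp; the last joint's range is limited). The gripper opens to 94 mm and grips with 3 to 60 N. Pads are 16 mm wide; open, the fingers measure 119 mm over their backs; the gripper's body (75 mm by 177 mm) begins 78 mm behind the grasp point.
Start: joints at [-1.443, 0.087, 1.371, -0, 1.684, -0.103], TCP at [0.126, -0.535, 0.224] pointing down, gripper open.
Joint ranges: [-3.1, 3.1], [-0.76, 2.03], [0.27, 2.55], [-1.08, 4.22], [0.17, 2.65], [-2.57, 2.57]. Speed limits (rad/s): [2.79, 2.79, 3.14, 3.14, 3.14, 3.14].

INTERFACE

Orientations are given as [roll, pitch, yaw] about the fixed x, y, z axes, in that order (R = Rz(yaw) Ry(pitch) Rx(roll)).
In Python, from bench import robot gives the robot as it stands. The module is installed in compiled form; this text tells all that it offers.
- The arm moves only by the tool arm_command, never from a script. Its argument "targets" is a list of rows, each a list of 4 numbers: the shift along the world's x, y, z as a fraction of full scale, then the turn about the world's z as a fraction of full scale. A call has 1 to 8 rows; each row is the pose to reach, as a shift and turn from the pose commanded when the call began; what a row does not reach only later rows make up. Full scale, the value 1, is 0.5 m for a shift and 120 degrees for a turn. A row lasts 1/12 s, in which the tool goes at most 41.7 mm and 7.16 degrees, less where a joint would pass 70% of its speed; a pose out of reach is approached as far as the arm can. A call with a number of a shift or a turn outside -1 to 1 is refused whole. A call with a gripper value outside its range is refused whole. "claw" is the closure, from 0 (fully open) to 1 (shut), set as the call begins (left out, the last holds). The fingers move at their own pace and stop on an object; the grip force is fixed at half the most. Time passes only in rows, so rows that repeat a pose let the fingers close. It gives the time, the measured TCP pose, the force, the opening and the grip force at its end, in the units of the state.
- robot.get_obs(): the state, without advancing time (a new reading comes with each control period).
- robot.snapshot(name): name is "scene" or "side" or "wrist"; returns the picture (420x560x3 uint8, red, green, blue); there is no depth.
- robot.camera_info(name): a dict with "vfov" (degrees; the focal length in pixels is half the picture's height over the tangent of half this angle, whatever the lens; pixels are square), "cx", "cy" (the principal point, pixels), "extrinsics" (4x4, takes a point from camera to world coordinates); the wrist camera has in their place "T_tool_cam" (4x4, takes a point from camera to tool coordinates, whose origin is the TCP and whose axes are the flange's). Camera axes: x right, y up, looking along -z (the intrinsics and any distortion apply to the point x, -y, -z); pixel columns grow to the right and rows downward; lengths in m; the calibration is good to about 2 mm. A picture is of the moment at which its call begins: read the wrist's pose just before it. camera_info takes no time and is no camera call.
- robot.close_job(): hands the job in; it is judged then, once.
The state is a dict: "time": time; "joint_positions": joint angles; "qvel": joint speeds; "joint_torque": joint torques, N m; "tool_pos": TCP position; "ee_rot": TCP orientation; "wrist_force": force on the tool from outside, world axes, zero at the start; "wrist_torque": the same for the moment, N m; "width": finger opening in m; "finger_force": force on a finger pad.
Only numpy, scipy, OpenCV 4.12 (cv2) and the standard library are available. Lean on these libraries where they do the work, as an engineer would, in place of code of your own. Each camera call takes 0.05 s, during which the arm holds its last target. There are 200 camera calls.

TASK

The air regulator for the eyelet press needs a new setting. Slide its clear-topped guard all the way back off the knob, turn the knob until its white line points straight at the raised tab on the collar around it, then slide the guard fully home over the knob again and let go. Do not shift the tab itself or the tools and jar lying around.

Things in the scene. Friction and masses are not known exactly. Their poses are not given: they have to be found in the camera images.
- regulator: Grey metal regulator block fixed to the bench, 100 (x) by 190 (y) by 40 mm high, with foot flanges to x = +-62 mm at the bottom, a brass fitting at each y end (to y = +-125 mm) and a small round gauge on its +x side (top at z = 34 mm). Origin: centre of its underside; z up. On its top, the knob's upright axis is at x = 0, y = -50 mm, and the guard slides along the block's y.
- guard (a joint): Sliding guard, m: 0 = fully home, centred over the knob; grows as it slides along the block's +y, to 0.10 = all the way back. A hood 78 (x) by 70 (y) mm with steel cheeks, a closed +y end, an open -y end and a clear roof whose top is 95 mm above the bench. It stays where it is left; friction about 2.5 N.
- guard_grip (a point): In the black grip bar on the guard's roof, on its middle, 118 mm above the bench: a TCP here leaves the fingertips just over the roof. The bar is 44 (x) by 12 (y) by 28 mm high, from z = 95 (the roof's top) to 123 mm above the bench, and stands 20 mm to +y of the hood's middle. Axes as the block's: pinch it along y.
- knob (a joint): Angle of the knob, rad, 0 to 4.7, growing clockwise seen from above. At 0 its white line points to the block's -x. The line points at the tab when this equals mark. It stays where it is left; friction 0.06 N m.
- knob_grip (a point): On the knob's axis, at the height to grip, 77 mm above the bench. The black knob is a disc 52 mm in diameter (top 54 mm above the bench) with a grip bar 42 mm long (its own x), 14 mm thick (its own y), from 54 to 84 mm above the bench. Axes turn with the knob; the white line runs from the axis to the -x end of the bar.
- knob_line (a point): Outer end of the knob's white line, at the disc's rim 26 mm from the axis; turns with the knob.
- mark (a joint): Angle of the collar that carries the tab, rad, measured as the knob's. It is very stiff and stays put; leave it alone.
- mark_tip (a point): The point of the knob's rim, 26 mm from the axis, that the raised tab points at. The tab is a small bare-metal block on the black collar, 8 mm long radially (27 to 35 mm from the axis), 6 mm wide, its top 51 mm above the bench; the ticks round it are only printed.
- hammer: Hammer lying on the bench, 260 mm long. Bystander. Origin under its middle.
- rivet_jar: Glass jar of 52 mm diameter, 60 mm high, steel cap. Bystander. Origin: centre of its underside.
- bench_block: Steel bench block, 60 by 60 by 20 mm. Bystander. Origin: centre of its underside.
- awl: Awl lying on the bench, wooden handle 22 mm thick and 75 mm long, 135 mm in all. Bystander. Origin on its underside, at the handle's steel end.

How it is judged:
By the outcome, as a careful person would: the job done as asked, in the order asked, and still so for the second after the job is handed in, with the robot touching nothing.
It also fails if it takes over 72 s, if anything falls off the work surface, if the arm or the gripper's body presses on something with over 40 N, if the wrist force passes 120 N, or if a joint passes its speed limit or range.

## Working session

There is one attempt and no reset: what is moved stays moved. The work goes in short steps, Python scripts to look and compute and a tool call to move; the robot and the scene stay as the last step left them, time stands still between calls to the robot, and variables do not carry over. Pictures are saved under pics/ and viewed, at most 10 in all, crops included, and the job is handed in when it is done.

Besides the shell and the picture viewer there is one more tool, called after ">>>" by a JSON object that holds its "fn" and its "kwargs", one argument or row to a line. arm_command: Moves the arm, as the interface text tells. Shift numbers are shares of 0.5 m and turn numbers shares of 120 degrees, none past 1 either way. Its arguments: {"type":"object","properties":{"targets":{"type":"array"},"claw":{"type":"number"}},"required":["targets"]}

```bash
mkdir -p pics
python3 - <<'E'
from bench import robot
import cv2,numpy as np
for n in("scene","side","wrist"):
    im=robot.snapshot(n); cv2.imwrite(f"pics/{n}0.png",im[:,:,::-1])
    print(n,robot.camera_info(n))
o=robot.get_obs();print(o)
E
```

```text
scene {'vfov': 49.74192072323889, 'cx': 276.9067041999626, 'cy': 206.26805079805968, 'extrinsics': array([[-0.91717106, -0.33298394,  0.21890397,  0.77035354],
       [ 0.39845996, -0.77348084,  0.49290675,  0.45400493],
       [ 0.005188  ,  0.53930427,  0.842095  ,  0.8344994 ],
       [ 0.        ,  0.        ,  0.        ,  1.        ]])}
side {'vfov': 52.157620030826244, 'cx': 276.15946226517616, 'cy': 203.26739843166638, 'extrinsics': array([[-0.69523204,  0.36021089, -0.62201328,  0.06319525],
       [-0.71877631, -0.35274701,  0.5991078 ,  0.54598242],
       [-0.00360817,  0.86360735,  0.50415208,  0.52762494],
       [ 0.        ,  0.        ,  0.        ,  1.        ]])}
wrist {'vfov': 58.79245381361288, 'cx': 276.1638939244117, 'cy': 214.29843835346912, 'T_tool_cam': array([[-9.33970073e-06,  9.69460122e-01,  2.45249000e-01,
         7.02152233e-02],
       [ 9.99999968e-01,  7.13751767e-05, -2.44060881e-04,
         3.48494250e-04],
       [-2.54111982e-04,  2.45248990e-01, -9.69460091e-01,
        -1.60118682e-01],
       [ 0.00000000e+00,  0.00000000e+00,  0.00000000e+00,
         1.00000000e+00]])}
{'time': 0.15, 'joint_positions': array([-1.44309547e+00,  8.77963867e-02,  1.37187560e+00, -7.87602479e-06,
        1.68363138e+00, -1.03083533e-01]), 'qvel': array([-0.00037115, -0.00181439, -0.00426778, -0.00048024,  0.00053712,
        0.00101399]), 'joint_torque': array([ 7.83795695e-04, -3.40643013e+01, -3.02792895e+01,  7.17863557e-02,
        3.05079343e-02, -1.06650093e-04]), 'tool_pos': array([ 0.12575932, -0.53502733,  0.22338293]), 'ee_rot': array([-3.13989021e+00, -1.68248649e-04,  2.30783366e-01]), 'wrist_force': array([ 0.22102716,  0.25624162, -0.47679803]), 'wrist_torque': array([ 0.01375447,  0.01322787, -0.0232928 ]), 'finger_force': 0.0, 'width': 0.09388109366884774}
```

View pics/scene0.png

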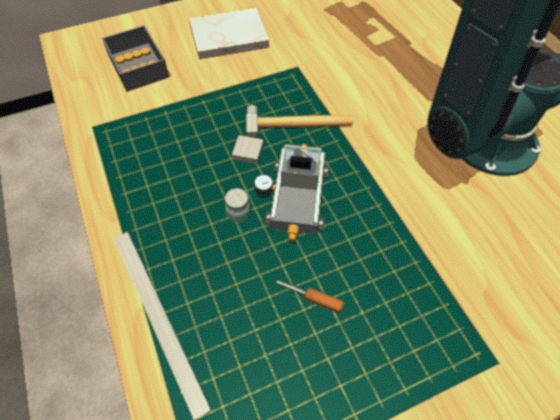

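View pics/side0.png

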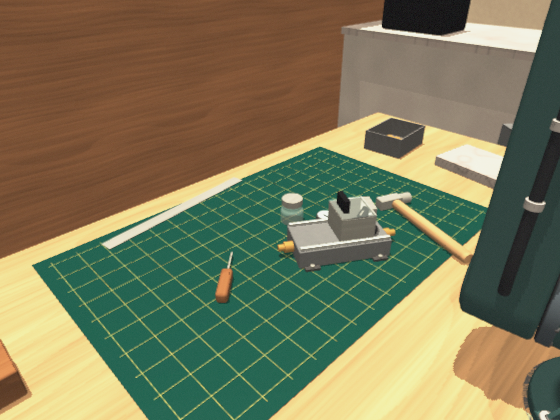

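The scene picture shows the block near (297,190), with the gauge (+x side) at (264,184) and the guard at its upper end around (303,165). The brass fitting at +y is at (293,233). The side picture shows the guard at (352,215), with the black bar at (343,203). I'll enlarge both.

```bash
cat > h.py <<'E'
from bench import robot
import numpy as np, cv2
from scipy.spatial.transform import Rotation as Ro
def cam(n,o=None):
    c=robot.camera_info(n); f=210/np.tan(np.radians(c['vfov']/2))
    if n=='wrist':
        T=np.eye(4); T[:3,:3]=Ro.from_euler('xyz',o['ee_rot']).as_matrix(); T[:3,3]=o['tool_pos']; E=T@c['T_tool_cam']
    else: E=c['extrinsics']
    return f,c['cx'],c['cy'],E
def toz(C,u,v,z):
    f,cx,cy,E=C; d=E[:3,:3]@np.array([(u-cx)/f,-(v-cy)/f,-1]); return E[:3,3]+d*(z-E[2,3])/d[2]
def proj(C,p):
    f,cx,cy,E=C; q=(np.asarray(p)-E[:3,3])@E[:3,:3]; return np.array([cx-f*q[0]/q[2], cy+f*q[1]/q[2]])
E
python3 - <<'E'
import cv2,numpy as np
a=cv2.imread('pics/scene0.png')[140:245,250:340]; b=cv2.imread('pics/side0.png')[180:275,270:400]
a=cv2.resize(a,None,fx=4,fy=4,interpolation=cv2.INTER_CUBIC);b=cv2.resize(b,None,fx=3,fy=3,interpolation=cv2.INTER_CUBIC)
c=np.zeros((420,750+0,3),np.uint8); c[:420,:360]=a; c[:285,360:750]=b; cv2.imwrite('pics/crop0.png',c)
E
```

```text
(no output)
```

View pics/crop0.png

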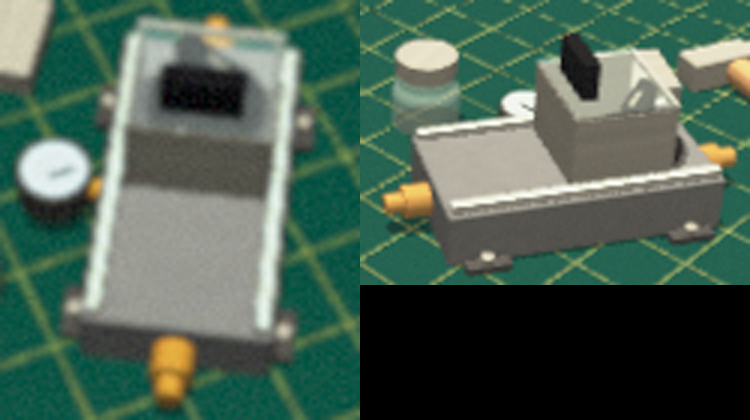

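The crop shows the roof corners in the scene view at crop (140,20), (298,35), (275,135) and (128,125). In the side view they are at (538,65), (568,125), (680,110) and (655,50). The block's +y end and its brass tips are also visible, so I can fit the pose.

```bash
cat > fit.py <<'E'
from h import *
from scipy.optimize import least_squares
S,D=cam('scene'),cam('side')
s=lambda u,v:(250+u/4-.4,140+v/4-.4); d=lambda u,v:(270+(u-360)/3-.33,180+v/3-.33)
# (cam,pix,block pt, on guard)
L=[(S,s(140,20),(39,-85,95),1),(S,s(298,35),(-39,-85,95),1),(S,s(275,135),(-39,-15,95),1),(S,s(128,125),(39,-15,95),1),
(D,d(538,65),(39,-15,95),1),(D,d(568,125),(-39,-15,95),1),(D,d(680,110),(-39,-85,95),1),(D,d(655,50),(39,-85,95),1),
(S,s(163,67),(22,-36,123),1),(S,s(245,69),(-22,-36,123),1),
(S,s(82,325),(50,95,40),0),(S,s(277,342),(-50,95,40),0),(D,d(435,215),(-50,95,40),0),(D,d(412,138),(50,95,40),0)]
def world(p,q,g): 
    x,y,z=q; y+=g*p[3]*1000; c,t=np.cos(p[2]),np.sin(p[2]); return np.array([p[0]+(c*x-t*y)/1e3,p[1]+(t*x+c*y)/1e3,z/1e3])
def res(p): return np.concatenate([proj(C,world(p,q,g))-u for C,u,q,g in L])
b=None
for y0 in np.arange(-3,3,.7):
    r=least_squares(res,[.45,0,y0,0],loss='soft_l1')
    if b is None or r.cost<b.cost:b=r
print(b.x,b.cost);print(res(b.x).reshape(-1,2).round(1))
print('grip',world(b.x,(0,-30,118),1),'knob',world(b.x,(0,-50,77),0))
E
python3 fit.py
```

```text
[ 0.49746541 -0.04081435 -0.56046413  0.02260795] 23.15559148240231
[[ 1.8 -0.3]
 [-1.2  0.3]
 [ 1.3  1.7]
 [-0.  -0.6]
 [-0.7 -2.1]
 [ 2.2 -2. ]
 [-0.2 -1.2]
 [-7.2 -0.7]
 [ 1.3 -1.7]
 [ 2.6  0.4]
 [-0.4 -1.1]
 [-0.4  1.1]
 [ 2.2  1. ]
 [-2.  -1.6]]
grip [ 0.49353595 -0.04707548  0.118     ] knob [ 0.47088644 -0.08316477  0.077     ]
```

>>> {"fn": "arm_command", "kwargs": {
  "targets": [
    [0.73, 0.97, 0.1, -0.3775],
    [0.73, 0.97, 0.1, -0.3775],
    [0.73, 0.97, 0.1, -0.3775],
    [0.73, 0.97, 0.1, -0.3775],
    [0.73, 0.97, 0.1, -0.3775],
    [0.73, 0.97, 0.1, -0.3775],
    [0.73, 0.97, 0.1, -0.3775],
    [0.73, 0.97, 0.1, -0.3775]
  ]
}}

```text
time: 0.82
tool_pos: [0.317, -0.2812, 0.2503]
ee_rot: [3.142, 0.0, -0.564]
wrist_force: [0.5, 0.3, 0.1]
width: 0.094
finger_force: 0.0
```

>>> {"fn": "arm_command", "kwargs": {
  "targets": [
    [0.33, 0.45, 0.05, 0],
    [0.33, 0.45, 0.05, 0],
    [0.33, 0.45, 0.05, 0],
    [0.33, 0.45, 0.05, 0],
    [0.33, 0.45, 0.05, 0],
    [0.33, 0.45, 0.05, 0],
    [0.33, 0.45, 0.05, 0],
    [0.33, 0.45, 0.05, 0]
  ]
}}

```text
time: 1.48
tool_pos: [0.4836, -0.0535, 0.2751]
ee_rot: [-3.139, 0.001, -0.553]
wrist_force: [0.7, -0.7, -0.1]
width: 0.094
finger_force: 0.0
```

```bash
cat > look.py <<'E'
import sys,json
from h import *
o=robot.get_obs(); im=robot.snapshot('wrist')[:,:,::-1]
n=sys.argv[1]; cv2.imwrite(f'pics/{n}.png',im)
json.dump({k:list(o[k]) for k in('tool_pos','ee_rot')},open(f'pics/{n}.json','w'))
print(o['tool_pos'],o['ee_rot'],o['time'])
E
python3 look.py w1
```

```text
[ 0.48364682 -0.05349719  0.27511054] [-3.13937299e+00  7.26522722e-04 -5.52691532e-01] 1.4833
```

View pics/w1.png

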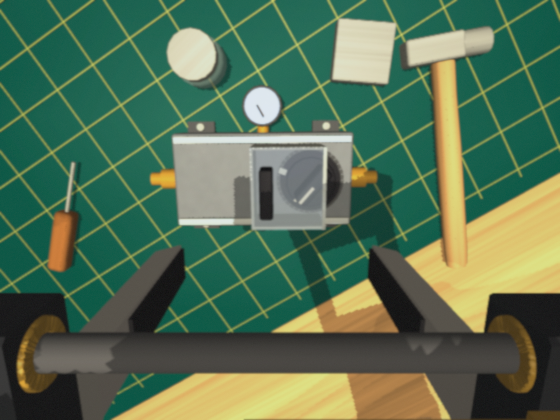

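The wrist view shows the block level: +x is up and +y is left. The roof corners are near (250,147), (327,147), (325,230) and (252,230). The bar is at (266,193), the white line near (305,196) and the tab near (283,171). I'll enlarge it.

Run:
```python
import cv2
a=cv2.imread('pics/w1.png')[110:245,150:360]
cv2.imwrite('pics/w1c.png',cv2.resize(a,None,fx=3.8,fy=3.8,interpolation=cv2.INTER_CUBIC))
```

```text
(no output)
```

View pics/w1c.png

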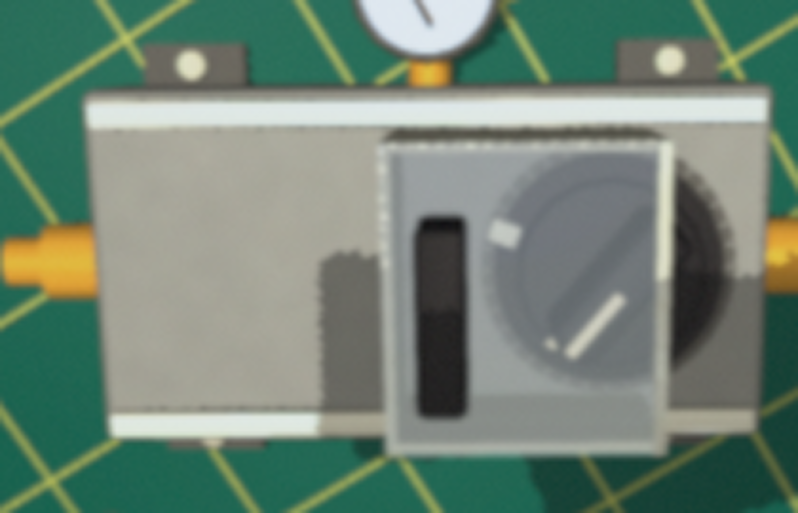

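```bash
cat > fit2.py <<'E'
from h import *
import json
from scipy.optimize import least_squares
W=cam('wrist',{k:np.array(v) for k,v in json.load(open('pics/w1.json')).items()})
s=lambda u,v:np.array((150+(u+.5)/3.8-.5,110+(v+.5)/3.8-.5))
L=[(s(88,93),(50,95,40),0),(s(770,87),(50,-95,40),0),(s(757,433),(-50,-95,40),0),(s(110,438),(-50,95,40),0),
(s(380,145),(39,-15,95),1),(s(670,143),(39,-85,95),1),(s(665,455),(-39,-85,95),1),(s(388,453),(-39,-15,95),1)]
def world(p,q,g=0):
    x,y,z=q; y+=g*p[3]*1000; c,t=np.cos(p[2]),np.sin(p[2]); return np.array([p[0]+(c*x-t*y)/1e3,p[1]+(t*x+c*y)/1e3,z/1e3])
def res(p): return np.concatenate([proj(W,world(p,q,g))-u for u,q,g in L])
b=least_squares(res,[.497,-.04,-.56,.02]); p=b.x
print(p.round(4),b.cost);print(res(p).reshape(-1,2).round(1))
def blk(u,v,z):
    w=toz(W,*s(u,v),z/1e3)-[p[0],p[1],0]; c,t=np.cos(p[2]),np.sin(p[2]); return np.array([c*w[0]+t*w[1],-t*w[0]+c*w[1]])*1e3
ang=lambda q: np.degrees(np.arctan2(q[1]+50,-q[0]))%360  # clockwise from -x: toward +y
for n,u,v,z in(('tab',505,235,51),('line in',620,298,84),('line out',570,353,84),('bar dot',551,344,54)):
    q=blk(u,v,z); print(n,q.round(1),'r',np.hypot(q[0],q[1]+50).round(1),'ang',ang(q).round(1))
a,c=blk(620,298,84),blk(570,353,84);e=c-a;print('line dir',np.degrees(np.arctan2(e[1],-e[0])))
print('grip',world(p,(0,-30,118),1),'knob',world(p,(0,-50,77)))
for kn in range(0,5):pass
E
python3 fit2.py
```

```text
[ 0.4977 -0.046  -0.545   0.025 ] 8.967692955884763
[[-2.1 -0.9]
 [ 1.8 -0.7]
 [ 1.2  1.2]
 [-0.9  1. ]
 [-0.5 -0.7]
 [ 0.9 -0.7]
 [ 0.1  0.3]
 [-0.5  1.3]]
tab [ 10.9 -20.7] r 31.3 ang 110.3
line in [ -0.8 -49.1] r 1.2 ang 50.4
line out [-14.8 -36.6] r 20.0 ang 42.1
bar dot [-18.9 -33.2] r 25.3 ang 41.7
line dir 41.53989513172341
grip [ 0.49504338 -0.05036021  0.118     ] knob [ 0.47173949 -0.08879924  0.077     ]
```

>>> {"fn": "arm_command", "kwargs": {
  "targets": [
    [0.023, 0.006, -0.07, 0.004],
    [0.023, 0.006, -0.15, 0.004],
    [0.023, 0.006, -0.22, 0.004],
    [0.023, 0.006, -0.27, 0.004],
    [0.023, 0.006, -0.3, 0.004],
    [0.023, 0.006, -0.311, 0.004],
    [0.023, 0.006, -0.311, 0.004],
    [0.023, 0.006, -0.311, 0.004]
  ]
}}

```text
time: 2.2
tool_pos: [0.4931, -0.0557, 0.1208]
ee_rot: [3.142, -0.001, -0.553]
wrist_force: [1.0, 0.2, 0.2]
width: 0.0939
finger_force: 0.0
```

>>> {"fn": "arm_command", "kwargs": {
  "targets": [
    [0, 0, 0, 0],
    [0, 0, 0, 0],
    [0, 0, 0, 0],
    [0, 0, 0, 0],
    [0, 0, 0, 0],
    [0, 0, 0, 0],
    [0, 0, 0, 0],
    [0, 0, 0, 0]
  ],
  "claw": 1
}}

```text
time: 2.87
tool_pos: [0.493, -0.0548, 0.1199]
ee_rot: [3.141, 0.0, -0.551]
wrist_force: [-0.1, 0.3, 0.5]
width: 0.0444
finger_force: 0.0
```

>>> {"fn": "arm_command", "kwargs": {
  "targets": [
    [0.004, 0.009, 0, 0.003],
    [0.004, 0.009, 0, 0.003],
    [0.004, 0.009, 0, 0.003],
    [0.004, 0.009, 0, 0.003],
    [0.004, 0.009, 0, 0.003],
    [0.004, 0.009, 0, 0.003],
    [0.004, 0.009, 0, 0.003],
    [0.004, 0.009, 0, 0.003]
  ]
}}

```text
time: 3.53
tool_pos: [0.4951, -0.05, 0.1199]
ee_rot: [-3.141, 0.0, -0.545]
wrist_force: [0.7, 1.1, -0.7]
width: 0.0115
finger_force: 30.0
```

>>> {"fn": "arm_command", "kwargs": {
  "targets": [
    [0.012, 0.02, 0, 0],
    [0.025, 0.041, 0, 0],
    [0.038, 0.062, 0, 0],
    [0.05, 0.083, 0, 0],
    [0.062, 0.103, 0, 0],
    [0.07, 0.116, 0, 0],
    [0.0725, 0.12, 0, 0],
    [0.0725, 0.12, 0, 0]
  ]
}}

```text
time: 4.2
tool_pos: [0.5321, 0.0113, 0.1199]
ee_rot: [-3.139, -0.0, -0.544]
wrist_force: [1.2, 1.2, -0.1]
width: 0.0117
finger_force: 30.0
```

>>> {"fn": "arm_command", "kwargs": {
  "targets": [
    [0.002, 0.0034, 0, 0],
    [0.004, 0.0068, 0, 0],
    [0.006, 0.01, 0, 0],
    [0.006, 0.01, 0, 0]
  ]
}}

```text
time: 4.53
tool_pos: [0.5342, 0.0147, 0.1199]
ee_rot: [-3.142, 0.0, -0.545]
wrist_force: [-0.8, -1.8, 0.6]
width: 0.012
finger_force: 30.0
```

>>> {"fn": "arm_command", "kwargs": {
  "targets": [
    [0.002, 0.0034, 0, 0],
    [0.004, 0.0068, 0, 0],
    [0.006, 0.01, 0, 0],
    [0.006, 0.01, 0, 0]
  ]
}}

```text
time: 4.87
tool_pos: [0.5348, 0.0156, 0.1198]
ee_rot: [3.131, 0.001, -0.547]
wrist_force: [-9.0, -12.4, 3.8]
width: 0.012
finger_force: 30.1
```

>>> {"fn": "arm_command", "kwargs": {
  "targets": [
    [-0.004, -0.007, 0, 0],
    [-0.006, -0.01, 0, 0],
    [-0.006, -0.01, 0, 0],
    [-0.006, -0.01, 0, 0],
    [-0.006, -0.01, 0, 0],
    [-0.006, -0.01, 0, 0],
    [-0.006, -0.01, 0.05, 0],
    [-0.006, -0.01, 0.13, 0]
  ],
  "claw": 0
}}

```text
time: 5.53
tool_pos: [0.5311, 0.0152, 0.1802]
ee_rot: [3.137, 0.011, -0.545]
wrist_force: [1.6, 0.2, 0.3]
width: 0.0613
finger_force: 0.0
```

>>> {"fn": "arm_command", "kwargs": {
  "targets": [
    [-0.01, -0.02, 0.06, 0],
    [-0.05, -0.1, 0.1, 0],
    [-0.09, -0.16, 0.1, 0],
    [-0.12, -0.204, 0.1, 0],
    [-0.12, -0.204, 0.1, 0],
    [-0.12, -0.204, 0.1, 0],
    [-0.12, -0.204, 0.1, 0],
    [-0.12, -0.204, 0.1, 0]
  ]
}}

```text
time: 6.2
tool_pos: [0.4746, -0.0864, 0.2345]
ee_rot: [-3.141, 0.001, -0.544]
wrist_force: [0.6, -0.2, -0.0]
width: 0.0941
finger_force: 0.0
```

```bash
python3 look.py w2
python3 - <<'E'
import cv2
a=cv2.imread('pics/w2.png')[60:270,140:420]
cv2.imwrite('pics/w2c.png',cv2.resize(a,None,fx=2.8,fy=2.8,interpolation=cv2.INTER_CUBIC))
E
```

```text
[ 0.47464758 -0.08640092  0.23453064] [-3.14123165e+00  7.90611447e-04 -5.43735898e-01] 6.2
```

View pics/w2c.png

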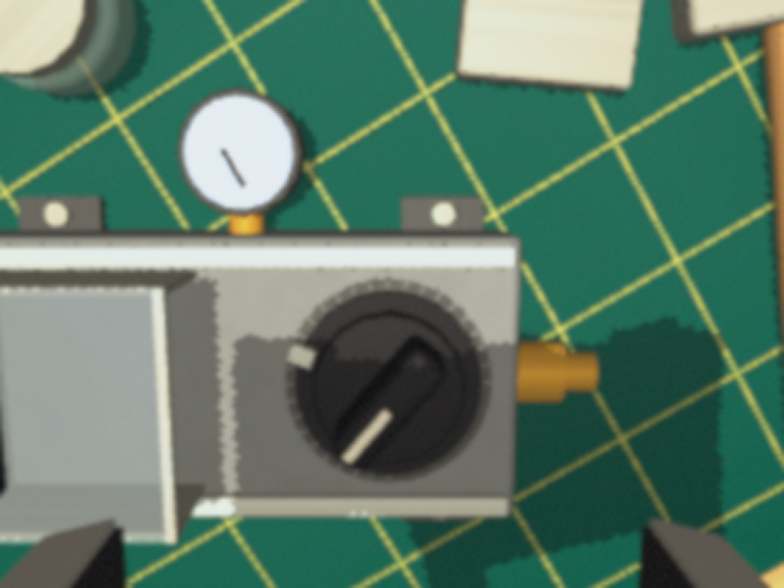

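The guard is clear of the knob. In crop pixels, the white line runs from (387,412) to (348,460), the tab's top is at (302,357), and the collar circle is centred near (389,381).

```bash
cat > m2.py <<'E'
from h import *
import json
W=cam('wrist',{k:np.array(v) for k,v in json.load(open('pics/w2.json')).items()})
s=lambda u,v:np.array((140+(u+.5)/2.8-.5,60+(v+.5)/2.8-.5))
P=lambda u,v,z:toz(W,*s(u,v),z/1e3)[:2]
yaw0=-.545
ang=lambda e:np.degrees(-np.arctan2(e[1],e[0])+yaw0+np.pi)%360
ax=P(389,381,46); li,lo=P(387,412,84),P(348,460,84)
tab=P(302,357,51); print('axis collar',ax,'line in',li,'out',lo,np.hypot(*(lo-ax)),np.hypot(*(li-ax)))
# rim of collar radius check
print('collar r',np.hypot(*(P(288,381,46)-ax)),'tab r',np.hypot(*(tab-ax)))
for a in (ax,li,(ax+li)/2): print('tab',ang(tab-a),'line',ang(lo-a))
print('line dir',ang(lo-li))
e0,e1=P(520,237,40),P(512,517,40); print('end edge',e0,e1,np.hypot(*(e1-e0)),ang(e1-e0),'mid',(e0+e1)/2)
c=(e0+e1)/2; print('axis from edge',c+.045*np.array([-np.sin(yaw0),np.cos(yaw0)]))
E
python3 m2.py
```

```text
axis collar [ 0.4735785  -0.08935209] line in [ 0.47230511 -0.08759933] out [ 0.46550057 -0.06942194] 0.021504967657027047 0.0021664902383775435
collar r 0.03436892640775288 tab r 0.030467997680854366
tab 107.42359627702909 line 36.710506386501436
tab 111.50016131001934 line 38.25087229797953
tab 109.45767724598569 line 37.441236559925976
line dir 38.25087229797953
end edge [ 0.49189742 -0.15159373] [ 0.40728979 -0.10084419] 0.09866086901932937 359.7300636018918 mid [ 0.4495936  -0.12621896]
axis from edge [ 0.47292242 -0.08773823]
```

>>> {"fn": "arm_command", "kwargs": {
  "targets": [
    [-0.003, -0.003, 0, 0.45],
    [-0.003, -0.003, 0, 0.45],
    [-0.003, -0.003, 0, 0.45],
    [-0.003, -0.003, 0, 0.45],
    [-0.003, -0.003, 0, 0.45],
    [-0.003, -0.003, 0, 0.45],
    [-0.003, -0.003, 0, 0.45],
    [-0.003, -0.003, 0, 0.45]
  ]
}}

```text
time: 6.92
tool_pos: [0.4732, -0.0878, 0.2345]
ee_rot: [-3.141, 0.0, 0.405]
wrist_force: [-0.0, 0.1, 0.9]
width: 0.0939
finger_force: 0.0
```

>>> {"fn": "arm_command", "kwargs": {
  "targets": [
    [0, 0, 0, 0.45],
    [0, 0, 0, 0.45],
    [0, 0, 0, 0.45],
    [0, 0, 0, 0.45],
    [0, 0, 0, 0.45],
    [0, 0, 0, 0.45],
    [0, 0, 0, 0.45],
    [0, 0, 0, 0.45]
  ]
}}

```text
time: 7.58
tool_pos: [0.4732, -0.0878, 0.2345]
ee_rot: [-3.141, -0.0, 1.347]
wrist_force: [-0.2, 0.4, 0.4]
width: 0.0942
finger_force: 0.0
```

>>> {"fn": "arm_command", "kwargs": {
  "targets": [
    [0, 0, 0, 0.275],
    [0, 0, 0, 0.275],
    [0, 0, 0, 0.275],
    [0, 0, 0, 0.275],
    [0, 0, 0, 0.275],
    [0, 0, 0, 0.275],
    [0, 0, 0, 0.275],
    [0, 0, 0, 0.275]
  ]
}}

```text
time: 8.25
tool_pos: [0.473, -0.0883, 0.2347]
ee_rot: [-3.141, -0.0, 1.915]
wrist_force: [-0.6, 0.5, 0.1]
width: 0.0935
finger_force: 0.0
```

```bash
python3 look.py w3
python3 - <<'E'
import cv2
a=cv2.imread('pics/w3.png')[60:330,140:420]
cv2.imwrite('pics/w3c.png',cv2.resize(a,None,fx=2.2,fy=2.2,interpolation=cv2.INTER_CUBIC))
E
```

```text
[ 0.47295259 -0.08832842  0.23468731] [-3.14136884e+00 -3.34575621e-04  1.91513879e+00] 8.25
```

View pics/w3c.png

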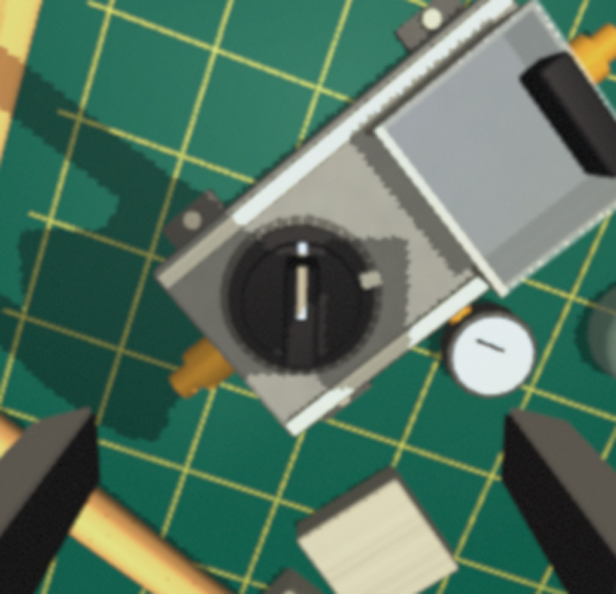

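The view shows the white line vertical in the image, from (302,318) to (302,265), so the tool is aligned with the bar. The tab is at (371,279).

```bash
cat > m3.py <<'E'
from h import *
import json
W=cam('wrist',{k:np.array(v) for k,v in json.load(open('pics/w3.json')).items()})
s=lambda u,v:np.array((140+(u+.5)/2.2-.5,60+(v+.5)/2.2-.5))
P=lambda u,v,z:toz(W,*s(u,v),z/1e3)[:2]
A=lambda e:np.degrees(np.arctan2(e[1],e[0]))
ax=P(302.5,295.5,46); li,lo,dot=P(301.5,319,84),P(302,266,84),P(302.5,245,54); tab=P(371,279,51)
print(ax,li,lo,dot,tab); print('line',A(lo-li),A(dot-ax),A(dot-li),'tab',A(tab-ax),A(tab-li),'r',np.hypot(*(tab-ax)),np.hypot(*(tab-li)),np.hypot(*(dot-ax)))
E
python3 m3.py
```

```text
[ 0.47236352 -0.08609538] [ 0.47253012 -0.08799451] [ 0.46569354 -0.06838937] [ 0.4645756  -0.06448714] [ 0.49697966 -0.06865461]
line 109.22436591287428 109.81990387621923 108.69502570138701 tab 35.317930055461005 38.34445221460087 r 0.030168437484039617 0.031173887728277505 0.022968839894505252
```

>>> {"fn": "arm_command", "kwargs": {
  "targets": [
    [0, 0, -0.07, 0],
    [0, 0, -0.15, 0],
    [0, 0, -0.22, 0],
    [0, 0, -0.27, 0],
    [0, 0, -0.3, 0],
    [0, 0, -0.312, 0],
    [0, 0, -0.312, 0],
    [0, 0, -0.312, 0]
  ]
}}

```text
time: 8.97
tool_pos: [0.4733, -0.089, 0.0798]
ee_rot: [3.141, 0.001, 1.915]
wrist_force: [0.1, 0.9, 0.5]
width: 0.0939
finger_force: 0.0
```

>>> {"fn": "arm_command", "kwargs": {
  "targets": [
    [0, 0, 0, 0],
    [0, 0, 0, 0],
    [0, 0, 0, 0],
    [0, 0, 0, 0],
    [0, 0, 0, 0],
    [0, 0, 0, 0],
    [0, 0, 0, 0],
    [0, 0, 0, 0]
  ],
  "claw": 1
}}

```text
time: 9.63
tool_pos: [0.4727, -0.0889, 0.0789]
ee_rot: [-3.142, -0.0, 1.916]
wrist_force: [-0.4, 0.1, -0.2]
width: 0.0442
finger_force: 0.0
```

>>> {"fn": "arm_command", "kwargs": {
  "targets": [
    [0, 0, 0, 0],
    [0, 0, 0, 0],
    [0, 0, 0, 0],
    [0, 0, 0, 0],
    [0, 0, 0, 0],
    [0, 0, 0, 0],
    [0, 0, 0, 0],
    [0, 0, 0, 0]
  ]
}}

```text
time: 10.3
tool_pos: [0.4732, -0.0887, 0.0789]
ee_rot: [3.14, 0.0, 1.916]
wrist_force: [2.0, 1.1, -1.9]
width: 0.0139
finger_force: 29.9
```

>>> {"fn": "arm_command", "kwargs": {
  "targets": [
    [0, 0, 0, -0.05],
    [0, 0, 0, -0.1],
    [0, 0, 0, -0.15],
    [0, 0, 0, -0.2],
    [0, 0, 0, -0.25],
    [0, 0, 0, -0.3],
    [0, 0, 0, -0.3],
    [0, 0, 0, -0.3]
  ]
}}

```text
time: 10.97
tool_pos: [0.4726, -0.0887, 0.0789]
ee_rot: [-3.141, -0.0, 1.29]
wrist_force: [0.6, 1.2, -1.0]
width: 0.0139
finger_force: 29.9
```

>>> {"fn": "arm_command", "kwargs": {
  "targets": [
    [0, 0, 0, -0.05],
    [0, 0, 0, -0.1],
    [0, 0, 0, -0.15],
    [0, 0, 0, -0.2],
    [0, 0, 0, -0.25],
    [0, 0, 0, -0.295],
    [0, 0, 0, -0.295],
    [0, 0, 0, -0.295]
  ]
}}

```text
time: 11.63
tool_pos: [0.4721, -0.0884, 0.0789]
ee_rot: [-3.14, 0.001, 0.673]
wrist_force: [-2.0, 2.7, 2.0]
width: 0.0134
finger_force: 29.9
```

>>> {"fn": "arm_command", "kwargs": {
  "targets": [
    [0, 0, 0, 0],
    [0, 0, 0, 0],
    [0, 0, 0, 0],
    [0, 0, 0, 0],
    [0, 0, 0, 0],
    [0, 0, 0, 0],
    [0, 0, 0.05, 0],
    [0, 0, 0.12, 0]
  ],
  "claw": 0
}}

```text
time: 12.3
tool_pos: [0.47, -0.0881, 0.1356]
ee_rot: [-3.134, 0.005, 0.67]
wrist_force: [-0.4, -1.0, -0.4]
width: 0.0635
finger_force: 0.0
```

>>> {"fn": "arm_command", "kwargs": {
  "targets": [
    [0, 0, 0.08, 0],
    [0, 0, 0.16, 0],
    [0, 0, 0.18, 0],
    [0, 0, 0.18, 0],
    [0, 0, 0.18, 0],
    [0, 0, 0.18, 0]
  ]
}}

```text
time: 12.8
tool_pos: [0.4717, -0.0886, 0.2264]
ee_rot: [-3.138, 0.002, 0.67]
wrist_force: [-0.3, -0.5, -0.8]
width: 0.0937
finger_force: 0.0
```

```bash
python3 look.py w4
python3 - <<'E'
import cv2
a=cv2.imread('pics/w4.png')[120:250,200:360]
cv2.imwrite('pics/w4c.png',cv2.resize(a,None,fx=4.5,fy=4.5,interpolation=cv2.INTER_CUBIC))
E
```

```text
[ 0.47169751 -0.08858225  0.22642252] [-3.13819453e+00  2.46802612e-03  6.69641971e-01] 12.8
```

View pics/w4c.png

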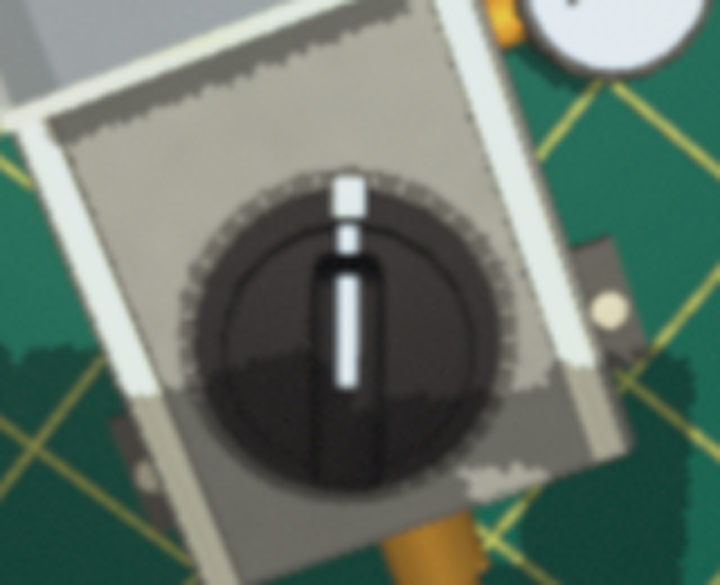

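The picture shows the tab (349,197), the rim piece of the line (348,238) and the line on the bar (347,330) all in one column. I'll measure this to sub-pixel.

Run:
```python
from h import *
import json
W=cam('wrist',{k:np.array(v) for k,v in json.load(open('pics/w4.json')).items()})
g=cv2.imread('pics/w4.png',0).astype(float)
def cen(v0,v1,h=4):
    out=[]
    for v in range(v0,v1+1):
        r=np.clip(g[v,269:286]-100,0,None); out.append(((r*np.arange(269,286)).sum()/r.sum(),v)); 
    return out
for n,a,b,z in(('tab',161,166,51),('rim',170,174,54),('bar',182,204,84)):
    c=np.array(cen(a,b)); w=np.array([toz(W,u,v,z/1e3)[:2] for u,v in c]); e=w[-1]-w[0] 
    print(n,c[:,0].round(1)); print(w.mean(0)*1e3, np.degrees(np.arctan2(*(w[0]-w[-1])[::-1])))
    if n=='tab':t=w.mean(0)
    if n=='rim':r=w.mean(0)
    if n=='bar':print('tip->',[np.degrees(np.arctan2(*(q-w[-1])[::-1])) for q in (t,r)], w[-1])
```

```text
tab [277.  277.1 277.1 277.1 277.1 277.1]
[496.83918674 -69.06799684] 39.32432055720558
rim [276.8 276.8 276.9 276.9 276.9]
[491.04632521 -73.40849697] 39.55353975475561
bar [276.8 276.8 276.8 276.8 276.8 276.8 276.8 276.8 276.8 276.8 276.8 276.8
 276.8 276.8 276.8 276.8 276.8 276.7 276.7 276.7 276.7 276.7 276.7]
[480.65223456 -81.64145002] 38.12635341342232
tip-> [np.float64(37.85461272092553), np.float64(38.17928378972385)] [ 0.47332913 -0.08734018]
```

>>> {"fn": "arm_command", "kwargs": {
  "targets": [
    [0.126, 0.208, 0, -0.58],
    [0.126, 0.208, 0, -0.58],
    [0.126, 0.208, 0, -0.58],
    [0.126, 0.208, 0, -0.58],
    [0.126, 0.208, 0, -0.58],
    [0.126, 0.208, 0, -0.58],
    [0.126, 0.208, 0, -0.58],
    [0.126, 0.208, 0, -0.58]
  ]
}}

```text
time: 13.52
tool_pos: [0.5347, 0.0155, 0.2259]
ee_rot: [3.14, 0.005, -0.3]
wrist_force: [0.2, 0.5, 1.6]
width: 0.094
finger_force: 0.0
```

>>> {"fn": "arm_command", "kwargs": {
  "targets": [
    [0, 0, 0, -0.1],
    [0, 0, 0, -0.1],
    [0, 0, 0, -0.1],
    [0, 0, 0, -0.1]
  ]
}}

```text
time: 13.85
tool_pos: [0.5349, 0.0152, 0.2268]
ee_rot: [3.14, 0.004, -0.501]
wrist_force: [0.4, -0.2, -0.2]
width: 0.0941
finger_force: 0.0
```

>>> {"fn": "arm_command", "kwargs": {
  "targets": [
    [0, 0, -0.07, -0.018],
    [0, 0, -0.14, -0.018],
    [0, 0, -0.19, -0.018],
    [0, 0, -0.213, -0.018],
    [0, 0, -0.213, -0.018],
    [0, 0, -0.213, -0.018]
  ]
}}

```text
time: 14.35
tool_pos: [0.5357, 0.0151, 0.1224]
ee_rot: [3.141, 0.001, -0.54]
wrist_force: [0.3, -0.3, 0.5]
width: 0.0941
finger_force: 0.0
```

>>> {"fn": "arm_command", "kwargs": {
  "targets": [
    [0, 0, 0, 0],
    [0, 0, 0, 0],
    [0, 0, 0, 0],
    [0, 0, 0, 0],
    [0, 0, 0, 0],
    [0, 0, 0, 0],
    [0, 0, 0, 0],
    [0, 0, 0, 0]
  ],
  "claw": 1
}}

```text
time: 15.02
tool_pos: [0.5357, 0.0152, 0.1225]
ee_rot: [3.142, -0.0, -0.541]
wrist_force: [-0.5, -0.8, -0.1]
width: 0.0439
finger_force: 0.0
```

>>> {"fn": "arm_command", "kwargs": {
  "targets": [
    [0, 0, 0, 0],
    [0, 0, 0, 0],
    [0, 0, 0, 0],
    [0, 0, 0, 0],
    [0, 0, 0, 0],
    [0, 0, 0, 0],
    [0, 0, 0, 0],
    [0, 0, 0, 0]
  ]
}}

```text
time: 15.68
tool_pos: [0.5355, 0.0148, 0.1224]
ee_rot: [3.141, 0.0, -0.541]
wrist_force: [-1.3, -1.9, 0.4]
width: 0.0115
finger_force: 30.0
```

>>> {"fn": "arm_command", "kwargs": {
  "targets": [
    [-0.016, -0.026, 0, 0],
    [-0.032, -0.053, 0, 0],
    [-0.048, -0.079, 0, 0],
    [-0.064, -0.106, 0, 0],
    [-0.08, -0.132, 0, 0],
    [-0.093, -0.153, 0, 0],
    [-0.1, -0.165, 0, 0],
    [-0.1, -0.165, 0, 0]
  ]
}}

```text
time: 16.35
tool_pos: [0.4852, -0.0684, 0.1224]
ee_rot: [3.141, -0.0, -0.543]
wrist_force: [0.1, -1.7, -1.4]
width: 0.0119
finger_force: 30.0
```

>>> {"fn": "arm_command", "kwargs": {
  "targets": [
    [-0.002, -0.0034, 0, 0],
    [-0.004, -0.0068, 0, 0],
    [-0.006, -0.01, 0, 0],
    [-0.006, -0.01, 0, 0]
  ]
}}

```text
time: 16.68
tool_pos: [0.4837, -0.071, 0.1224]
ee_rot: [-3.138, -0.0, -0.541]
wrist_force: [3.8, 4.6, -1.8]
width: 0.0117
finger_force: 30.0
```

>>> {"fn": "arm_command", "kwargs": {
  "targets": [
    [-0.002, -0.0034, 0, 0],
    [-0.004, -0.0068, 0, 0],
    [-0.004, -0.0068, 0, 0],
    [-0.004, -0.0068, 0, 0]
  ]
}}

```text
time: 17.02
tool_pos: [0.4836, -0.0712, 0.1224]
ee_rot: [-3.13, -0.001, -0.539]
wrist_force: [9.3, 12.0, -4.2]
width: 0.0116
finger_force: 30.1
```

>>> {"fn": "arm_command", "kwargs": {
  "targets": [
    [0, 0, 0, 0],
    [0, 0, 0, 0],
    [0, 0, 0, 0],
    [0, 0, 0, 0],
    [0, 0, 0, 0],
    [0, 0, 0, 0],
    [0, 0, 0, 0],
    [0, 0, 0, 0]
  ],
  "claw": 0
}}

```text
time: 17.68
tool_pos: [0.4806, -0.076, 0.1225]
ee_rot: [3.141, 0.0, -0.542]
wrist_force: [-0.8, -0.1, 0.3]
width: 0.0616
finger_force: 0.0
```

>>> {"fn": "arm_command", "kwargs": {
  "targets": [
    [0, 0, 0.05, 0],
    [0, 0, 0.12, 0],
    [0, 0, 0.2, 0],
    [0, 0, 0.26, 0],
    [0, 0, 0.26, 0],
    [0, 0, 0.26, 0],
    [0, 0, 0.26, 0]
  ]
}}

```text
time: 18.27
tool_pos: [0.4803, -0.0758, 0.2515]
ee_rot: [3.141, 0.001, -0.541]
wrist_force: [0.0, -0.9, -0.6]
width: 0.0941
finger_force: 0.0
```

```bash
python3 look.py w5
python3 - <<'E'
import cv2
a=cv2.imread('pics/w5.png')[80:240,150:380]
cv2.imwrite('pics/w5c.png',cv2.resize(a,None,fx=3.4,fy=3.4,interpolation=cv2.INTER_CUBIC))
E
```

```text
[ 0.48031424 -0.07575293  0.25148269] [ 3.14108448e+00  1.36532292e-03 -5.41447751e-01] 18.2667
```

View pics/w5c.png

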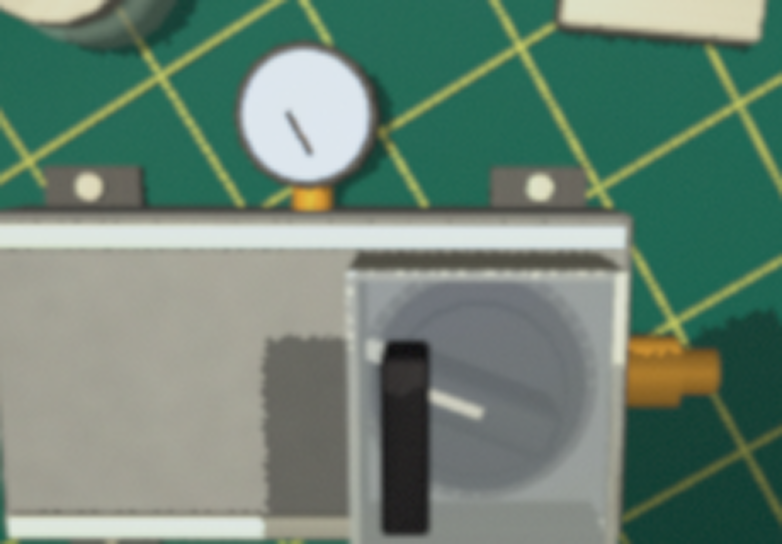

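The guard is home over the knob, with its roof's right edge near (620,275). The line at (455,404) still points at the tab at (375,350), and the gripper is clear.

```bash
python3 -c "
from bench import robot
print(robot.close_job())"
```

```text
the job is handed in; nothing more can be done
None
```

The job is handed in at about 18 s: I slid the guard back to its stop, turned the knob until its white line pointed at the tab (within about 0.5°), pushed the guard home to its stop and released it, without touching the tab, tools or jar.

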